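# Seat the blue squeeze roller in its stand

### The job

Take the blue roller out of its rest and lower it into the squeeze-roller stand so that its axle goes down into both open slots at once. Keep hold until both ends of the axle are at the bottom of their slots, level, rather than dropping it in, then let go. Leave the white roller in its rest.

Things in the scene. Friction and masses are not known exactly. Their poses are not given: they have to be found in the camera images.
- blue_roller: blue rubber-covered roller, loose, 0.25 to 0.5 kg: cover 36 mm across, 110 mm long, on a steel axle 12 mm across, 184 mm long. Origin: its middle, on the axle line; x along the axle, ends alike. The one to fit. Starts level in a grey V rest (130 x 70 mm, fixed), axle 50 mm above the bench, on 12 mm wide supports 42 mm either side of its middle; between them it is free down to the 8 mm base.
- white_roller: white roller, loose: cover 36 mm across, 110 mm long, on a steel axle 12 mm across, 184 mm long. Origin: its middle, on the axle line; x along the axle, ends alike. Stays where it is. Starts level in a grey V rest (130 x 70 mm, fixed), axle 50 mm above the bench, on 12 mm wide supports 42 mm either side of its middle; between them it is free down to the 8 mm base.
- stand: squeeze-roller stand, fixed: grey base 200 x 100 x 10 mm, two upright mid-grey cheeks 12 mm thick, 80 mm wide, 118 mm tall, at x = -73 and +73 mm (134 mm apart inside). Origin: centre of the underside, on the bench; z up, x through both cheeks, as the axle will lie. A fixed dark steel roller 36 mm across lies below, between the cheeks, axis 48 mm up; a black hand wheel outside the +x cheek.
- seat (a point): middle of the axle line once seated, 90 mm above the stand's origin; axes as the stand's. Each cheek has a slot open at the top, centred on this line: mouth 48 mm, then 28 mm wide with upright walls, then a 90 degree V bottom that centres the axle. The cover has 12 mm of room at each end; either way round will do. Free space for fingers at both sides; 24 mm below lies the steel roller's top.
Not all that is in view belongs to the job. There is more than one size of the blue_roller; the job needs the largest. There is more than one size of the stand; the job needs the larger.

How it is judged:
By the outcome, as a careful person would: the job done as asked, in the order asked, and still so for the second after the job is handed in, with the robot touching nothing.
It also fails if it takes over 45 s, if anything falls off the work surface, if the arm or the gripper's body presses on something with over 40 N, if the wrist force passes 120 N, or if a joint passes its speed limit or range.

### The arm

A 7-joint arm with a two-finger parallel gripper is mounted at the origin on the work surface. World frame = base frame: x ahead of the robot, y to its left, z up, the work surface at z = 0. Lengths are in m, angles in degrees, forces in N, time in s.
With the tool pointing down it reaches from about 0.4 to 0.875 m from the base axis. Payload 6.5 kg.
Tool frame: the origin (TCP) lies midway between the tips of the shut fingers; the grasp point (between the pads) lies 19 mm behind it; z points along the fingers, y is the line along which they close (so a half turn about z gives the same grasp; the last joint's range is limited). The gripper opens to 88 mm and grips with 3 to 60 N. Pads are 18 mm wide; open, the fingers measure 123 mm over their backs; the gripper's body (75 mm by 187 mm) begins 45 mm behind the grasp point.
Start: joints at [-69.798, 30.733, -0.252, 88.115, 0.149, 61.152, -4.079], TCP at [0.264, 0.594, 0.239] pointing down, gripper open.
Joint ranges: [-154.64, 154.64], [-21.42, 123.67], [-72.66, 72.17], [13.99, 137.28], [-74.86, 254.86], [10.95, 109.41], [-158.01, 158.01]. Speed limits (degrees/s): [136.94, 136.94, 180, 180, 180, 180, 180].

### API

Orientations are given as [roll, pitch, yaw] about the fixed x, y, z axes, in that order (R = Rz(yaw) Ry(pitch) Rx(roll)).
In Python, from plant import * gives the robot as it stands.
- The arm moves only by the tool play_rows, never from a script. Its arguments are lists of equal length, an entry for each row: "offset": the shift along the world's x, y, z in m, a list of three; "rot": the turn, a rotation vector about the world's x, y, z in degrees, a list of three. A call has 1 to 20 rows; each row is the pose to reach, as a shift and turn from the pose commanded when the call began; what a row does not reach only later rows make up. A row lasts 1/10 s, in which the tool goes at most 50 mm and 8.59 degrees, less where a joint would pass 70% of its speed; a pose out of reach is approached as far as the arm can. A call with a gripper value outside its range is refused whole. "fingers" is the closure, from -1 (fully open) to 1 (shut), so that 0 is half open, set as the call begins (left out, the last holds). The fingers move at their own pace and stop on an object; the grip force is fixed at half the most. Time passes only in rows, so rows that repeat a pose let the fingers close. It gives the time, the measured TCP pose, the force, the opening and the grip force at its end, in the units of the state.
- get_obs(): the state, without advancing time (a new reading comes with each control period).
- get_image(name): name is "scene" or "top"; returns (picture, depth): 480x640x3 uint8, red, green, blue; 480x640 float32, m along the optical axis (not along the pixel's ray), 0 where there is no reading.
- camera_info(name): a dict with "camera_matrix" (3x3 intrinsics, pixels), "eye" and "rotation" of the camera in the world. Camera axes: x right, y down, z forward; pixel columns grow to the right and rows downward; lengths in m; the calibration is good to about 2 mm. A picture is of the moment at which its call begins. camera_info takes no time and is no camera call.
- job_done(): hands the job in; it is judged then, once.
Trained networks look in the newest picture that a camera, given by its name, has taken for a name from the list of things; names that differ only in an ending like _2 or _b are one class to them, and where a whole thing is asked for, a point or a joint stands for the part that bears it (a point fixed in the world has none). Each returns a list of dicts, best first, with "conf" (0 to 1); they miss things now and then, are a little off and sometimes report something else, mostly with a low value. They report only what shows in the picture. A call takes as long as a camera call. They do not tell look-alikes from the thing itself.
- recognise(camera, label): "rect" ([centre column, centre row, width, height] in pixels, round what is visible of it).
- trace(camera, label): "pixels" (480x640 bool, what is visible of it) and "rect" ([centre column, centre row, width, height] in pixels, round what is visible of it).
The state is a dict: "time_s": time; "q": joint angles; "qd": joint speeds; "tau": joint torques, N m; "ee_pos": TCP position; "tool_rot": TCP orientation; "wrist_force": force on the tool from outside, world axes, zero at the start; "moment": the same for the moment, N m; "width": opening from 0.0 (shut) to 1.0 (fully open); "grip_force": force on a finger pad.
Only numpy, scipy, OpenCV 4.12 (cv2) and the standard library are available. Lean on these libraries where they do the work, as an engineer would, in place of code of your own. Each camera call takes 0.05 s, during which the arm holds its last target. There are 200 camera calls.

## Working session

There is one attempt and no reset: what is moved stays moved. The work goes in short steps, Python scripts to look and compute and a tool call to move; the robot and the scene stay as the last step left them, time stands still between calls to the robot, and variables do not carry over. Pictures are saved under pics/ and viewed, at most 10 in all, crops included, and the job is handed in when it is done.

Besides the shell and the picture viewer there is one more tool, called as name(argument=value, ...) on one line, values as JSON. play_rows: Moves the arm, as the interface text tells. Its arguments: {"type":"object","properties":{"offset":{"type":"array","items":{"type":"array","items":{"type":"number"}}},"rot":{"type":"array","items":{"type":"array","items":{"type":"number"}}},"fingers":{"type":"number"}},"required":["offset","rot"]}

```bash
mkdir -p pics; cat > h.py <<'E'
from plant import *
import numpy as np, cv2
def cloud(cam, depth):
    c=camera_info(cam); K=np.array(c["camera_matrix"]); R=np.array(c["rotation"]); e=np.array(c["eye"])
    v,u=np.mgrid[:480,:640]
    p=np.stack([(u-K[0,2])/K[0,0]*depth,(v-K[1,2])/K[1,1]*depth,depth],-1)
    return p@R.T+e
E
python3 - <<'E'
from h import *
for c in ("top","scene"):
    im,d=get_image(c); cv2.imwrite(f"pics/{c}0.png",im[:,:,::-1]); np.savez(f"{c}0.npz",im=im,d=d)
    P=cloud(c,d); i=camera_info(c); print(c,i["eye"],np.round(i["rotation"],2).tolist(), i["camera_matrix"][0])
    for l in ("blue_roller","white_roller","stand"):
        for t in trace(c,l):
            m=t["pixels"]&(d>0); q=P[m]
            print(l,round(t["conf"],2),np.round(t["rect"]),m.sum(),np.round(np.percentile(q,[2,50,98],axis=0),3).tolist() if m.sum() else "")
o=get_obs();print(o["time_s"],o["ee_pos"],o["tool_rot"],o["width"])
E
```

```text
Traceback (most recent call last):
  File "h.py", line 7, in cloud
    return p@R.T+e
           ~~~~~^~
ValueError: operands could not be broadcast together with shapes (480,640) (3,)
```

View pics/top0.png

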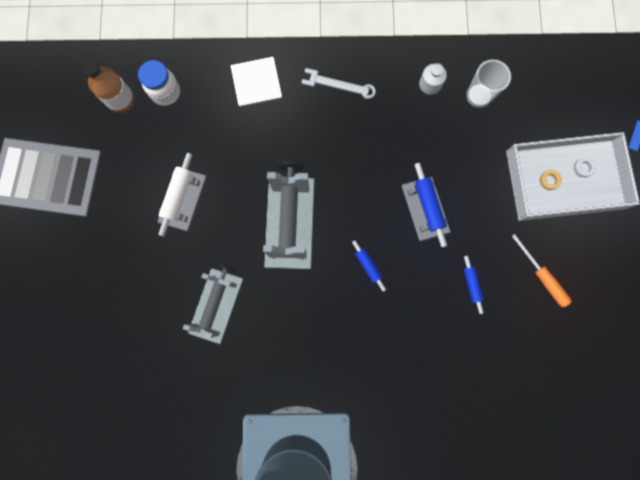

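```bash
python3 - <<'E'
from h import *
for c in ("top","scene"): print(camera_info(c))
o=get_obs();print(o["time_s"],o["ee_pos"],o["tool_rot"],o["width"])
E
sed -i 's/R=np.array(c\["rotation"\])/R=RR(c["rotation"])/' h.py; cat >> h.py <<'E'
from scipy.spatial.transform import Rotation as Ro
def RR(r):
    r=np.array(r,float)
    return r if r.shape==(3,3) else Ro.from_euler("xyz",r,degrees=True).as_matrix() if r.size==3 else Ro.from_quat(r).as_matrix()
E
python3 - <<'E'
from h import *
for c in ("top","scene"):
    im,d=get_image(c); cv2.imwrite(f"pics/{c}1.png",im[:,:,::-1]); np.savez(f"{c}0.npz",im=im,d=d)
    P=cloud(c,d)
    for l in ("blue_roller","white_roller","stand"):
        for t in trace(c,l):
            m=t["pixels"]&(d>0); q=P[m]
            print(l,round(t["conf"],2),np.round(t["rect"]),m.sum(),np.round(np.percentile(q,[2,50,98],axis=0),3).tolist() if m.sum() else "")
E
```

```text
{'camera_matrix': array([[472.65253009,   0.        , 319.65090078],
       [  0.        , 472.65253009, 235.90547781],
       [  0.        ,   0.        ,   1.        ]]), 'eye': array([ 0.31943549, -0.05641127,  1.02112061]), 'rotation': array([-171.13583726,    0.37764941,  -90.73662722])}
{'camera_matrix': array([[452.61441827,   0.        , 322.13295245],
       [  0.        , 452.61441827, 242.10759585],
       [  0.        ,   0.        ,   1.        ]]), 'eye': array([0.71868266, 0.36536093, 0.87350103]), 'rotation': array([-148.38370024,    0.19401064,  149.91949099])}
0.05 [0.26411739 0.59328287 0.23787823] [-1.79904861e+02  7.81693509e-03  1.56008655e+02] 1.0018623546619732
blue_roller 0.97 [370. 264.  29.  53.] 443 [[0.365, -0.183, 0.012], [0.412, -0.154, 0.02], [0.46, -0.127, 0.026]]
blue_roller 0.75 [474. 284.  16.  56.] 510 [[0.319, -0.39, -0.001], [0.371, -0.374, 0.02], [0.422, -0.36, 0.026]]
blue_roller 0.56 [432. 205.  30.  84.] 1055 [[0.456, -0.309, 0.048], [0.53, -0.282, 0.063], [0.613, -0.258, 0.069]]
white_roller 0.84 [174. 196.  36.  85.] 1116 [[0.485, 0.223, 0
[... 245 characters left out ...]
], [0.409, 0.217, 0.084]]
blue_roller 0.77 [296. 148.  33.  21.] 337 [[0.32, -0.402, -0.002], [0.371, -0.371, 0.018], [0.422, -0.358, 0.025]]
blue_roller 0.71 [327. 216.  30.  40.] 358 [[0.368, -0.182, 0.009], [0.416, -0.149, 0.02], [0.462, -0.125, 0.025]]
blue_roller 0.6 [251. 190.  61.  46.] 836 [[0.464, -0.304, 0.042], [0.543, -0.274, 0.061], [0.615, -0.255, 0.069]]
white_roller 0.59 [367. 403. 104.  31.] 1626 [[0.488, 0.226, 0.05], [0.569, 0.255, 0.063], [0.645, 0.281, 0.068]]
stand 0.94 [325. 284. 115.  97.] 4884 [[0.428, -0.031, 0.005], [0.52, 0.028, 0.042], [0.626, 0.065, 0.117]]
stand 0.91 [441. 310.  87.  58.] 2783 [[0.277, 0.13, 0.003], [0.339, 0.179, 0.034], [0.414, 0.218, 0.084]]
```

View pics/scene1.png

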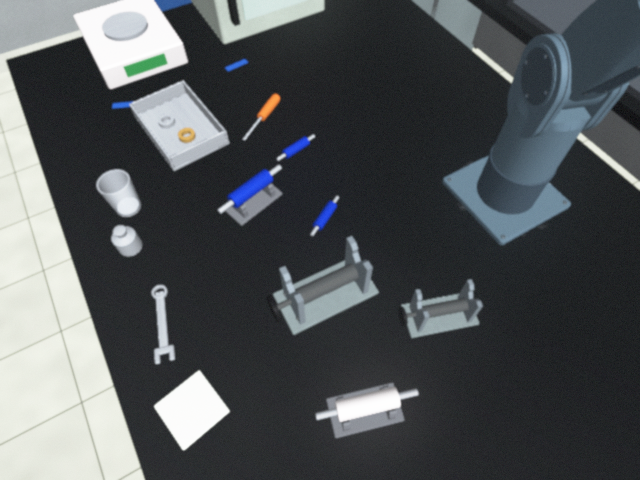

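```bash
cat > fit.py <<'E'
from h import *
from scipy.optimize import least_squares
def axis(q,z0,r,n):   # level cylinder of radius r, axis at z0
    c=np.median(q[:,:2],0); w,v=np.linalg.eigh(np.cov((q[:,:2]-c).T)); a0=np.arctan2(v[1,1],v[0,1])
    def f(p):
        nrm=np.array([-np.sin(p[1]),np.cos(p[1])]); s=(q[:,:2]-c)@nrm-p[0]
        return np.hypot(s,q[:,2]-z0-p[2])-r
    s=least_squares(f,[0,a0,0],loss="soft_l1",f_scale=.002); o,a,dz=s.x
    u=np.array([np.cos(a),np.sin(a)]); nrm=np.array([-u[1],u[0]]); c=c+o*nrm
    t=(q[:,:2]-c)@u; lo,hi=np.percentile(t,[1,99])
    print(n,"mid",np.round(c+u*(lo+hi)/2,4),"ang",round(np.degrees(a)%180,2),"dz",round(dz,4),"len",round(hi-lo,3),"n",len(q),"med",round(np.median(abs(s.fun)),4))
if __name__=="__main__":
    Q={}
    for c in ("top","scene"):
        z=np.load(c+"0.npz"); im,d=z["im"].astype(int),z["d"]; P=cloud(c,d)
        r=(im[...,2]>im[...,0]+60)&(d>0)&(P[...,2]>.045)&(P[...,2]<.075)&(abs(P[...,0]-.535)<.12)&(abs(P[...,1]+.28)<.08)
        axis(P[r],.05,.018,c+" blue")
        s=(d>0)&(abs(P[...,0]-.515)<.14)&(abs(P[...,1]-.014)<.08)
        b=P[s&(P[...,2]>.006)&(P[...,2]<.014)&(im.sum(-1)>200)]
        (cx,cy),wh,a=cv2.minAreaRect(b[:,:2].astype(np.float32)*1000); print(c,"base",cx,cy,wh,a)
        t=P[s&(P[...,2]>.112)&(P[...,2]<.124)]
        (cx,cy),wh,a=cv2.minAreaRect(t[:,:2].astype(np.float32)*1000); print(c,"tops",cx,cy,wh,a,len(t))
        k=s&(P[...,2]>.05)&(P[...,2]<.07)&(abs(P[...,0]-.515)<.06)&(abs(P[...,1]-.014)<.025)
        axis(P[k],.048,.018,c+" steel")
E
python3 fit.py; python3 - <<'E'
import cv2,numpy as np
a=cv2.imread("pics/top1.png")
cv2.imwrite("pics/crop1.png",np.hstack([cv2.resize(a[150:260,370:480],(396,396),interpolation=2),cv2.resize(a[160:280,235:345],(396,396),interpolation=2)]))
E
```

```text
top blue mid [ 0.5353 -0.285 ] ang 15.4 dz -0.0012 len 0.108 n 895 med 0.0009
top base 509.9548034667969 14.60818862915039 (100.05039978027344, 199.20913696289062) 87.30768585205078
top tops 510.2304382324219 14.33260726928711 (79.79119110107422, 158.64736938476562) 87.27242279052734 295
top steel mid [0.5151 0.0143] ang 177.48 dz -0.0007 len 0.117 n 956 med 0.0009
scene blue mid [ 0.5376 -0.2841] ang 15.44 dz -0.0011 len 0.109 n 703 med 0.001
scene base 510.348876953125 15.421478271484375 (100.72977447509766, 200.048828125) 87.49490356445312
scene tops 509.9664611816406 15.149999618530273 (80.27227020263672, 159.13052368164062) 87.64663696289062 278
scene steel mid [0.5123 0.0145] ang 177.6 dz -0.0008 len 0.113 n 930 med 0.0008
```

View pics/crop1.png

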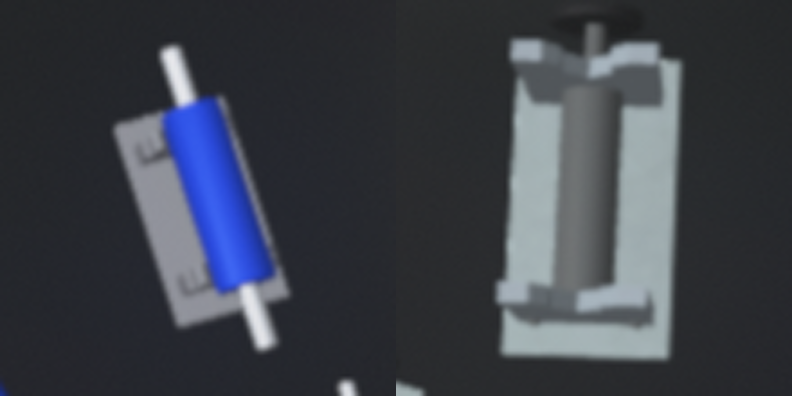

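Could be taken for it: large blue in the rest at top-view (432,205), small blue ones at (370,264) and (474,284), and the white one at (174,196). The crop shows the large blue roller lying in its grey rest, and the large stand at (291,214) with the hand wheel at its far end. I choose (432,205).

play_rows(offset=[[0.03,-0.03,0],[0.065,-0.06,0],[0.1,-0.095,0],[0.135,-0.13,0],[0.17,-0.16,0],[0.205,-0.19,0],[0.23,-0.22,0],[0.256,-0.25,0],[0.27,-0.295,0],[0.28,-0.34,0],[0.29,-0.385,0],[0.3,-0.43,0],[0.31,-0.475,0],[0.32,-0.52,0],[0.325,-0.565,0],[0.32,-0.61,0],[0.315,-0.655,0],[0.31,-0.7,0],[0.3,-0.745,0],[0.29,-0.79,0]], rot=[[0,0,-5],[0,0,-12],[0,0,-19],[0,0,-26],[0,0,-33],[0,0,-40],[0,0,-47],[0,0,-54],[0,0,-61],[0,0,-68],[0,0,-75],[0,0,-82],[0,0,-89],[0,0,-96],[0,0,-103],[0,0,-110],[0,0,-117],[0,0,-124],[0,0,-131],[0,0,-138]], fingers=-1)

```text
time_s: 2.45
ee_pos: [0.554, -0.1977, 0.2389]
tool_rot: [180.0, -0.0, 17.8]
wrist_force: [-0.2, 0.3, 0.0]
width: 1.002
grip_force: 0.0
```

play_rows(offset=[[-0.006,-0.03,0],[-0.012,-0.06,0],[-0.018,-0.087,-0.01],[-0.018,-0.087,-0.04],[-0.018,-0.087,-0.07],[-0.018,-0.087,-0.1],[-0.018,-0.087,-0.13],[-0.018,-0.087,-0.15],[-0.018,-0.087,-0.17],[-0.018,-0.087,-0.185],[-0.018,-0.087,-0.195],[-0.018,-0.087,-0.203],[-0.018,-0.087,-0.208],[-0.018,-0.087,-0.208],[-0.018,-0.087,-0.208]], rot=[[0,0,-1],[0,0,-2],[0,0,-2.4],[0,0,-2.4],[0,0,-2.4],[0,0,-2.4],[0,0,-2.4],[0,0,-2.4],[0,0,-2.4],[0,0,-2.4],[0,0,-2.4],[0,0,-2.4],[0,0,-2.4],[0,0,-2.4],[0,0,-2.4]])

```text
time_s: 3.95
ee_pos: [0.5367, -0.2834, 0.0312]
tool_rot: [180.0, -0.0, 15.6]
wrist_force: [0.4, -0.4, -1.0]
width: 1.001
grip_force: 0.0
```

```bash
python3 - <<'E'
from h import *
im,d=get_image("scene"); cv2.imwrite("pics/pre.png",cv2.resize(im[120:270,160:360,::-1],(800,600)))
o=get_obs(); print(o["wrist_force"],o["ee_pos"])
E
```

```text
[-0.29449305  0.13531123 -0.51778238] [ 0.5367161  -0.28344429  0.03129882]
```

View pics/pre.png

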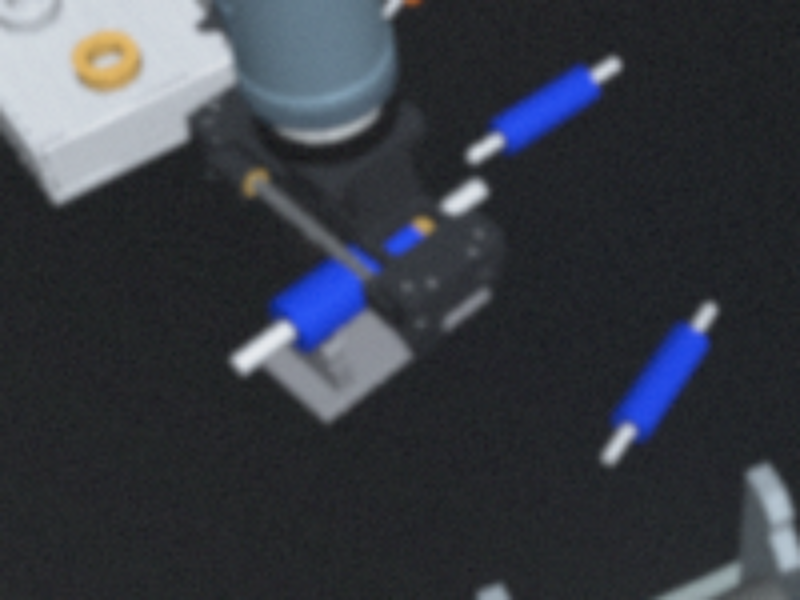

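The fingers straddle the big roller, about the middle of its cover (crop ~(370,270)). Now I close.

play_rows(offset=[[0,0,0],[0,0,0],[0,0,0],[0,0,0],[0,0,0],[0,0,0],[0,0,0],[0,0,0],[0,0,0],[0,0,0],[0,0,0],[0,0,0]], rot=[[0,0,0],[0,0,0],[0,0,0],[0,0,0],[0,0,0],[0,0,0],[0,0,0],[0,0,0],[0,0,0],[0,0,0],[0,0,0],[0,0,0]], fingers=1)

```text
time_s: 5.2
ee_pos: [0.5369, -0.2851, 0.0312]
tool_rot: [179.8, -0.0, 15.6]
wrist_force: [1.9, -4.5, -0.4]
width: 0.397
grip_force: 29.9
```

play_rows(offset=[[0,0,0.004],[0,0,0.01],[0,0,0.02],[0,0,0.035],[0,0,0.05],[0,0,0.07],[0,0,0.09],[0,0,0.11],[0,0,0.13],[0,0,0.145],[0,0,0.155],[0,0,0.16],[0,0,0.16],[0,0,0.16]], rot=[[0,0,0],[0,0,0],[0,0,0],[0,0,0],[0,0,0],[0,0,0],[0,0,0],[0,0,0],[0,0,0],[0,0,0],[0,0,0],[0,0,0],[0,0,0],[0,0,0]])

```text
time_s: 6.6
ee_pos: [0.5359, -0.2828, 0.19]
tool_rot: [-180.0, 0.1, 15.6]
wrist_force: [0.4, 0.9, -3.3]
width: 0.393
grip_force: 30.2
```

```bash
cat > chk.py <<'E'
import sys
from fit import *
o=get_obs(); e=o["ee_pos"]; print(np.round(e,4),np.round(o["wrist_force"],1),np.round(o["moment"],2),o["tool_rot"])
A=[]
for c in ("top","scene"):
    im,d=get_image(c); P=cloud(c,d); im=im.astype(int); cv2.imwrite(f"pics/{sys.argv[1]}_{c}.png",im[:,:,::-1])
    m=(im[...,2]>im[...,0]+60)&(d>0)&(abs(P[...,0]-e[0])<.13)&(abs(P[...,1]-e[1])<.1)&(abs(P[...,2]-e[2]-.019)<.04)
    q=P[m]; print(c,len(q))
    if len(q)<50: continue
    x=q[:,0]; print("zspan",np.round([np.percentile(q[x<x.mean(),2],98),np.percentile(q[x>x.mean(),2],98)],4))
    # full 3D cylinder fit: point (y,z at x=e0), slopes
    f=lambda p:np.linalg.norm(np.cross(q-[e[0],p[0],p[1]],(lambda u:u/np.linalg.norm(u))(np.array([1,p[2],p[3]]))),axis=1)-.018
    s=least_squares(f,[e[1],e[2]+.019,np.tan(np.radians(float(sys.argv[2]))),0],loss="soft_l1",f_scale=.002); p=s.x
    u=np.array([1,p[2],p[3]]);u/=np.linalg.norm(u); t=(q-[e[0],p[0],p[1]])@u; lo,hi=np.percentile(t,[1,99])
    print(" mid",np.round(np.array([e[0],p[0],p[1]])+u*(lo+hi)/2,4),"yaw",round(np.degrees(np.arctan(p[2])),2),"tilt",round(np.degrees(np.arcsin(u[2])),2),"len",round(hi-lo,3))
E
python3 chk.py lift 15.4
```

```text
[ 0.5359 -0.2828  0.19  ] [ 0.4  0.9 -3.3] [0.14 0.2  0.04] [-1.79951837e+02  5.45976639e-02  1.56124684e+01]
top 0
scene 420
zspan [0.2268 0.2268]
 mid [ 0.5674 -0.2734  0.2079] yaw 14.65 tilt -0.88 len 0.046[ WARN:0@0.438] global loadsave.cpp:1063 imwrite_ Unsupported depth image for selected encoder is fallbacked to CV_8U.
```

play_rows(offset=[[-0.001,0.006,0],[-0.002,0.02,0],[-0.004,0.04,0],[-0.006,0.065,0],[-0.008,0.09,0],[-0.01,0.115,0],[-0.012,0.14,0],[-0.014,0.165,0],[-0.016,0.19,0],[-0.018,0.215,0],[-0.02,0.24,0],[-0.022,0.26,0],[-0.024,0.278,0],[-0.025,0.29,0],[-0.026,0.296,0],[-0.026,0.298,0],[-0.026,0.298,0],[-0.026,0.298,0]], rot=[[0,0,0],[0,0,-1],[0,0,-2],[0,0,-4],[0,0,-5],[0,0,-7],[0,0,-8],[0,0,-10],[0,0,-11],[0,0,-13],[0,0,-14],[0,0,-16],[0,0,-17],[0,0,-18],[0,0,-18],[0,0,-18],[0,0,-18],[0,0,-18]])

```text
time_s: 8.5
ee_pos: [0.5104, 0.014, 0.1908]
tool_rot: [180.0, -0.0, -2.4]
wrist_force: [0.3, -0.6, -3.1]
width: 0.398
grip_force: 30.0
```

```bash
python3 chk.py over -2.5 2>/dev/null; python3 -c "
import cv2;a=cv2.imread('pics/over_scene.png');cv2.imwrite('pics/o.png',cv2.resize(a[160:360,220:460],(720,600)))"
```

```text
[0.5104 0.014  0.1908] [ 0.3 -0.6 -3.1] [-0.04  0.2   0.02] [ 1.79982372e+02 -1.05638473e-02 -2.44824712e+00]
top 463
zspan [0.2281 0.2284]
 mid [0.4741 0.0168 0.2084] yaw -2.76 tilt 0.52 len 0.038
scene 437
zspan [0.2281 0.2283]
 mid [0.511  0.0152 0.2088] yaw -3.12 tilt 0.01 len 0.108
```

View pics/o.png

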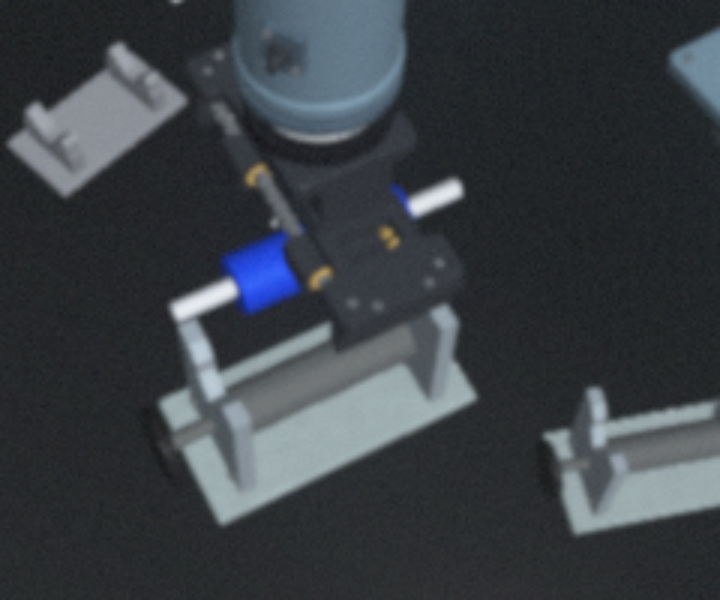

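The roller hangs level above the large stand, axle in line with both slots (crop (180,310) and (450,190)).

play_rows(offset=[[0,0,-0.005],[0,0,-0.015],[0,0,-0.03],[0,0,-0.045],[0,0,-0.06],[0,0,-0.072],[0,0,-0.082],[0,0,-0.091],[0,0,-0.099],[0,0,-0.105],[0,0,-0.109],[0,0,-0.112],[0,0,-0.114],[0,0,-0.115],[0,0,-0.115]], rot=[[0,0,0],[0,0,0],[0,0,0],[0,0,0],[0,0,0],[0,0,0],[0,0,0],[0,0,0],[0,0,0],[0,0,0],[0,0,0],[0,0,0],[0,0,0],[0,0,0],[0,0,0]])

```text
time_s: 10.1
ee_pos: [0.5104, 0.0149, 0.0758]
tool_rot: [-180.0, -0.0, -2.4]
wrist_force: [0.0, -0.7, -2.3]
width: 0.389
grip_force: 30.0
```

play_rows(offset=[[0,0,-0.001],[0,0,-0.002],[0,0,-0.003],[0,0,-0.003],[0,0,-0.003]], rot=[[0,0,0],[0,0,0],[0,0,0],[0,0,0],[0,0,0]])

```text
time_s: 10.6
ee_pos: [0.5103, 0.0148, 0.0727]
tool_rot: [180.0, 0.0, -2.4]
wrist_force: [-0.2, -1.2, -3.1]
width: 0.396
grip_force: 29.9
```

```bash
python3 chk.py low -2.5 2>/dev/null
```

```text
[0.5103 0.0148 0.0727] [-0.2 -1.2 -3.1] [-0.14  0.14 -0.02] [ 1.79996978e+02  5.16591223e-03 -2.39486499e+00]
top 348
zspan [0.1103 0.1107]
 mid [0.4735 0.0177 0.0906] yaw -2.06 tilt 0.64 len 0.037
scene 359
zspan [0.1104 0.1103]
 mid [0.5069 0.0158 0.0904] yaw -2.44 tilt 0.17 len 0.116
```

play_rows(offset=[[0,0,-0.0005],[0,0,-0.001],[0,0,-0.0015],[0,0,-0.0015],[0,0,-0.0015]], rot=[[0,0,0],[0,0,0],[0,0,0],[0,0,0],[0,0,0]])

```text
time_s: 11.2
ee_pos: [0.5106, 0.0142, 0.0715]
tool_rot: [180.0, -0.0, -2.4]
wrist_force: [-1.6, -2.8, 3.6]
width: 0.394
grip_force: 29.7
```

play_rows(offset=[[0,0,-0.0005],[0,0,-0.001],[0,0,-0.001],[0,0,-0.001]], rot=[[0,0,0],[0,0,0],[0,0,0],[0,0,0]])

```text
time_s: 11.6
ee_pos: [0.5108, 0.0138, 0.071]
tool_rot: [180.0, -0.1, -2.5]
wrist_force: [-3.2, -3.2, 11.0]
width: 0.398
grip_force: 29.3
```

```bash
python3 chk.py seat -2.5 2>/dev/null; python3 -c "
import cv2;a=cv2.imread('pics/seat_scene.png');cv2.imwrite('pics/s.png',cv2.resize(a[200:360,240:400],(600,600)))"
```

```text
[0.5108 0.0138 0.071 ] [-3.2 -3.2 11. ] [-0.73  0.67 -0.02] [ 1.79969602e+02 -6.52447618e-02 -2.45116046e+00]
top 343
zspan [0.1097 0.1093]
 mid [0.4743 0.0165 0.089 ] yaw -2.31 tilt 0.94 len 0.037
scene 361
zspan [0.1088 0.1086]
 mid [0.5072 0.0145 0.0887] yaw -2.12 tilt 0.3 len 0.117
```

View pics/s.png

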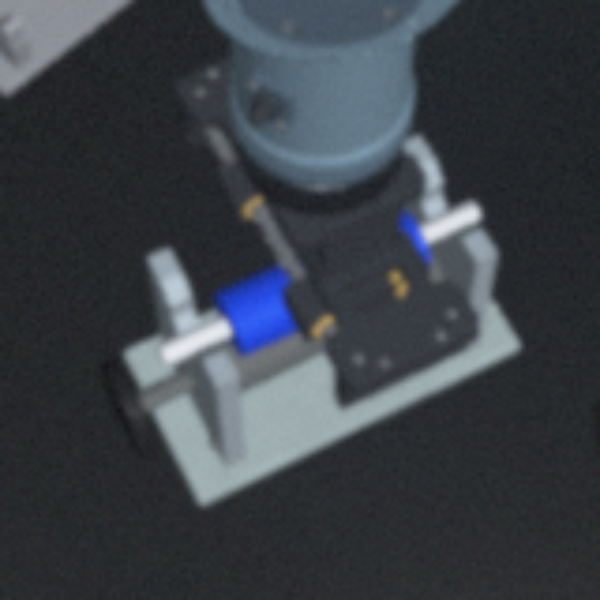

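Both ends sit down in their slots (crop (190,340), (455,220)), level, and the force confirms contact. I let go.

play_rows(offset=[[0,0,0],[0,0,0],[0,0,0],[0,0,0],[0,0,0],[0,0,0],[0,0,0],[0,0,0],[0,0,0],[0,0,0],[0,0,0],[0,0,0]], rot=[[0,0,0],[0,0,0],[0,0,0],[0,0,0],[0,0,0],[0,0,0],[0,0,0],[0,0,0],[0,0,0],[0,0,0],[0,0,0],[0,0,0]], fingers=-1)

```text
time_s: 12.9
ee_pos: [0.5103, 0.0148, 0.0702]
tool_rot: [180.0, 0.0, -2.4]
wrist_force: [-0.6, 0.5, 0.2]
width: 0.996
grip_force: 0.0
```

play_rows(offset=[[0,0,0.005],[0,0,0.015],[0,0,0.03],[0,0,0.05],[0,0,0.075],[0,0,0.1],[0,0,0.125],[0,0,0.15],[-0.01,0.04,0.17],[-0.02,0.08,0.17],[-0.03,0.12,0.17],[-0.03,0.16,0.17],[-0.03,0.2,0.17],[-0.03,0.22,0.17],[-0.03,0.22,0.17]], rot=[[0,0,0],[0,0,0],[0,0,0],[0,0,0],[0,0,0],[0,0,0],[0,0,0],[0,0,0],[0,0,0],[0,0,0],[0,0,0],[0,0,0],[0,0,0],[0,0,0],[0,0,0]])

```text
time_s: 14.4
ee_pos: [0.48, 0.2375, 0.2407]
tool_rot: [-180.0, -0.0, -2.1]
wrist_force: [-0.3, 0.0, -0.8]
width: 0.998
grip_force: 0.0
```

```bash
sed -i 's/e=o\["ee_pos"\];/e=np.array([.51,.0148,.071]);/' chk.py; python3 chk.py end -2.5 2>/dev/null; python3 -c "
import cv2,numpy as np;a=cv2.imread('pics/end_scene.png');b=cv2.imread('pics/end_top.png');cv2.imwrite('pics/e.png',np.hstack([cv2.resize(a[200:360,240:400],(400,400)),cv2.resize(b[140:300,210:370],(400,400))]))"
```

```text
[0.51   0.0148 0.071 ] [-0.3  0.  -0.8] [0.04 0.14 0.02] [-1.79974608e+02 -2.93706687e-02 -2.12461443e+00]
top 963
zspan [0.1092 0.109 ]
 mid [0.5097 0.0144 0.0888] yaw -2.43 tilt 0.02 len 0.108
scene 1030
zspan [0.1086 0.1082]
 mid [0.5111 0.0145 0.0889] yaw -2.57 tilt -0.13 len 0.109
```

View pics/e.png

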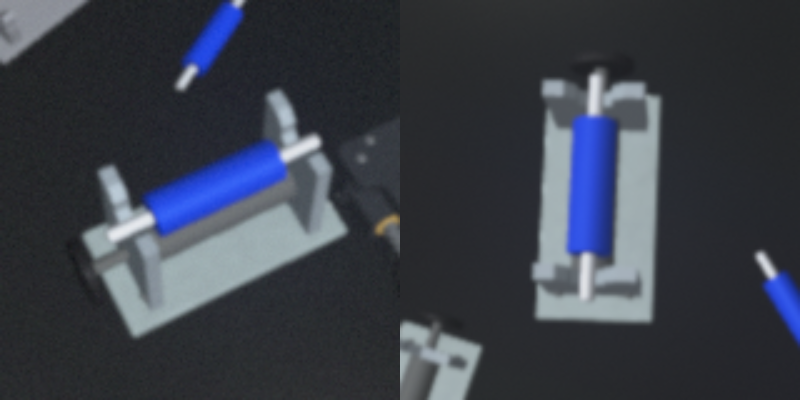

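The roller lies level in both slots, with its middle within 1 mm of the seat, and the gripper is clear.

```bash
python3 -c "
from plant import *
print(job_done())"
```

```text
the job is handed in; nothing more can be done
None
```

The large blue roller is seated level in both slots of the larger stand; I held it until the axle touched bottom and then released it. I left the white roller alone and handed the job in at about 14.5 s.

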